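# Take a hardness reading on a cast resin specimen

### The job

Fit the resin block, ringed face up, fully down into the pocket of the metal holder and let go of it, so that it cannot shift during the test. Then take the dial hardness gauge out of its stand, hold it upright over the inked ring and press it down gently, with about the force of a finger on a doorbell, until its round foot sits flat on the block within the ring. Finish while holding the gauge still like that, pressed on the spot, as for taking the reading; do not let go, and leave the other things on the bench where they are.

Things in the scene. Friction and masses are not known exactly. Their poses are not given: they have to be found in the camera images.
- specimen: ivory cast resin block, hard, 56 (its x) x 36 (its y) x 32 (z) mm, 80 g, lying on the worktop. Origin at the centre of its underside, z up. On its upper face, towards its +x end, an inked ring of 27 mm outer and 25 mm inner diameter with a small cross at its centre
- spot (a point): centre of the inked ring, on the upper face of the block (12 mm along its +x from the middle, 32 mm above its underside)
- holder: aluminium specimen holder that does not move, 104 (x) x 80 (y) x 24 (z) mm, with four cap screws standing 1.5 mm proud in its corners and a rectangular pocket in the middle, 57.5 (x) x 37.5 (y) mm, with bevelled edges, 13 mm deep. Origin at the centre of its underside; the block fits either way round (half a turn apart) and, fully in, stands 19 mm out of it
- pocket (a point): centre of the pocket's floor, 11 mm above the worktop; axes as the holder's
- stand: grey bench stand of the gauge that does not move, base 62 (x) x 80 (y) x 10 mm with a block of 50 x 68 mm on it up to 40 mm above the worktop; an open slot of 26 (x) x 42 (y) mm in the block takes foot and lower edge of the gauge, which lifts straight up out of it. Origin at the centre of its underside; a hole of 10 mm in the slot's floor leaves the gauge's pin free
- seat (a point): floor of the slot in the stand, on which the foot rests, 10 mm above the worktop
- gauge: dial hardness gauge, 126 mm tall, 250 g, standing upright in its stand, foot down. Origin at the centre of the underside of its round foot (18 mm diameter, 10 mm above the worktop in the stand), z up along the gauge, dial facing -x. Stem of 12 mm up to the dial case (58 mm diameter, 24 mm thick along x, its centre 52 mm above the foot's underside), then a square black handle, 24 x 24 mm with faces along the gauge's x and y, from 84 to 126 mm above the foot's underside
- grip (a point): middle of the gauge's handle, on its axis, 105 mm above the foot's underside; axes as the gauge's
- foot (a point): centre of the underside of the gauge's foot
- pin (a joint): travel in m of the gauge's spring pin (3 mm thick) into the foot: 0 = hanging 2.5 mm out of the foot, 0.0025 = flush with it; about 0.0019 to 0.0021 when the foot sits flat on the block, as the tip dents it a little. The spring takes 0.6 N at the start and 3 N more per mm, about 7 N with the foot flat; from there on the foot itself bears on the hard block. The dial's needle turns with it
- puck: plain round resin disc, 40 mm diameter, 16 mm high: bystander. Origin under its centre
- vial: empty glass vial lying: bystander
- weigh_dish: white weighing boat, 60 x 70 x 12 mm: bystander
- marker_red: felt marker lying, 131 mm long: bystander
- label_tape: roll of label tape lying flat, 66 mm diameter: bystander

How it is judged:
By the outcome, as a careful person would: the job done as asked, in the order asked, and still so for the second after the job is handed in, while the arm keeps its last pose, push and grip.
It also fails if it takes over 72 s, if anything falls off the work surface, if the arm or the gripper's body presses on something with over 40 N, if the wrist force passes 120 N, or if a joint passes its speed limit or range.

### The arm

A 6-joint arm with a two-finger parallel gripper is mounted at the origin on a cart in front of the work surface, level with it; the furniture and walls round the work are solid. World frame = base frame: x ahead of the robot, y to its left, z up, the work surface at z = 0. Lengths are in m, angles in rad, forces in N, time in s.
With the tool pointing down it reaches from about 0.325 to 0.9 m from the base axis. Payload 6.1 kg.
Tool frame: the origin (TCP) lies midway between the tips of the shut fingers; the grasp point (between the pads) lies 19 mm behind it; x points along the fingers, y is the direction in which the jaws open and shut, and the axes are right-handed (so a half turn about x gives the same grasp; the last joint's range is limited). The gripper opens to 85 mm and grips with 20 to 120 N. Pads are 22 mm wide; open, the fingers measure 114 mm over their backs; the gripper's body (76 mm by 85 mm) begins 54 mm behind the grasp point. The pads swing forward as they close: fully open they stand 13 mm farther back than shut.
Start: joints at [1.07, 0.22, 1.526, -0, 1.395, -0.126], TCP at [0.229, 0.582, 0.231] pointing down, gripper open.
Joint ranges: [-2.98, 2.98], [-0.91, 2.08], [0.09, 2.57], [-1.24, 4.39], [0.2, 2.65], [-2.68, 2.68]. Speed limits (rad/s): [2.57, 2.57, 3.01, 3.14, 3.14, 3.14].

### API

Orientations are given as [roll, pitch, yaw] about the fixed x, y, z axes, in that order (R = Rz(yaw) Ry(pitch) Rx(roll)).
In Python, from plant import movep, move_l, set_joints, gripper_to, hold, inverse_kinematics, observe, get_image, get_calibration, Unreachable, job_done gives the robot as it stands. Calls block until the motion is done:
- movep(position, orientation): joint-space move of the TCP to a pose.
- move_l(position, feed=0.15, rotation=None, max_force=None): straight line of the TCP; rotation=None keeps the orientation; feed is the mean speed in m/s. With max_force (N) it stops when the force on the tool has changed by that much, and returns True; else False.
- set_joints(angles): joint-space move.
- gripper_to(opening, f_grip=None): finger opening in m; f_grip is the grip in N (None keeps the last); returns when the fingers have stopped.
- hold(seconds).
- inverse_kinematics(position, orientation): joint angles nearest the present ones, or None.
- observe(): the state.
- get_image(name): name is "scene" or "top" or "wrist"; returns (picture, depth): 400x640x3 uint8, red, green, blue; 400x640 float32, m along the optical axis (not along the pixel's ray), 0 where there is no reading.
- get_calibration(name): a dict with "intrinsics" (3x3 intrinsics, pixels), "world_from_camera" (4x4, takes a point from camera to world coordinates). Camera axes: x right, y down, z forward; pixel columns grow to the right and rows downward; lengths in m; the calibration is good to about 2 mm. The wrist camera is an equidistant fisheye: a pixel r from the principal point sees the ray r / f radians off the axis. A picture is of the moment at which its call begins: read the wrist's pose just before it. get_calibration takes no time and is no camera call; for the wrist camera it gives the pose at the moment of the call.
A pose or a line that the arm cannot do raises Unreachable and nothing moves.
- job_done(): hands the job in, once; it reports no verdict.
The state is a dict: "time_s": time; "q": joint angles; "joint_velocities": joint speeds; "joint_torque": joint torques, N m; "eef_pos": TCP position; "tcp_rot": TCP orientation; "ft_force": force on the tool from outside, world axes, zero at the start; "torque": the same for the moment, N m; "opening": finger opening in m.
Only numpy, scipy, OpenCV 4.12 (cv2) and the standard library are available. Lean on these libraries where they do the work, as an engineer would, in place of code of your own. Each camera call takes 0.05 s, during which the arm holds its last target.

## Working session

There is one attempt and no reset: what is moved stays moved. The work goes in short steps, each a Python script; the robot and the scene stay as the last script left them, time stands still between calls to the robot, and variables do not carry over. Pictures are saved under pics/ and viewed, and the job is handed in when it is done.

```bash
ls; mkdir -p pics; python3 - <<'E'
from plant import *
import cv2, numpy as np
for n in ["scene","top","wrist"]:
    c=get_calibration(n); p,d=get_image(n)
    cv2.imwrite(f"pics/{n}0.png",p[:,:,::-1]); np.savez(f"{n}0.npz",p=p,d=d,K=c["intrinsics"],T=c["world_from_camera"])
    print(n,c)
print(observe())
E
```

```text
pics
scene {'intrinsics': array([[410.80292856,   0.        , 324.72418467],
       [  0.        , 410.80292856, 200.52196321],
       [  0.        ,   0.        ,   1.        ]]), 'world_from_camera': array([[ 0.83193017, -0.41196501,  0.37172169,  0.24155223],
       [-0.55486307, -0.6229238 ,  0.5514462 , -0.50799486],
       [ 0.00437775, -0.66501937, -0.74681328,  0.81002556],
       [ 0.        ,  0.        ,  0.        ,  1.        ]])}
top {'intrinsics': array([[368.84623889,   0.        , 319.05295457],
       [  0.        , 368.84623889, 205.26928785],
       [  0.        ,   0.        ,   1.        ]]), 'world_from_camera': array([[-0.02531864, -0.99245554,  0.11996238,  0.48319793],
       [-0.99932312,  0.02833039,  0.02346688,  0.01896252],
       [-0.02668841, -0.11928703, -0.99250105,  0.92318642],
       [ 0.        ,  0.        ,  0.        ,  1.        ]])}
wrist {'intrinsics': array([[309.70691629,   0.        , 315.21123319],
       [  0.        , 309.70691629, 201.1033469 ],
       [  0.        ,   0.        ,   1.        ]]), 'world_from_camera': array([[ 0.365
[... 184 characters left out ...]
    ,  0.        ,  0.        ,  1.        ]])}
{'time_s': 0.15, 'q': array([ 1.06985075e+00,  2.21074532e-01,  1.52733797e+00,  2.84027987e-06,
        1.39470210e+00, -1.26099490e-01]), 'joint_velocities': array([-0.00032678, -0.00135165, -0.00498921, -0.00043423, -0.00203923,
       -0.00029776]), 'joint_torque': array([ 1.56557930e-03, -4.97480214e+01, -3.89906073e+01, -2.63967440e-04,
        7.18295269e-03, -2.05934879e-05]), 'eef_pos': array([0.22860944, 0.58119286, 0.23043771]), 'tcp_rot': array([-1.69873267,  1.56927438, -2.07357926]), 'ft_force': array([-0.97840751,  0.55872491, -0.27862891]), 'torque': array([-0.02330342, -0.04341442, -0.06329187]), 'opening': 0.08538443314975806}
```

View pics/scene0.png

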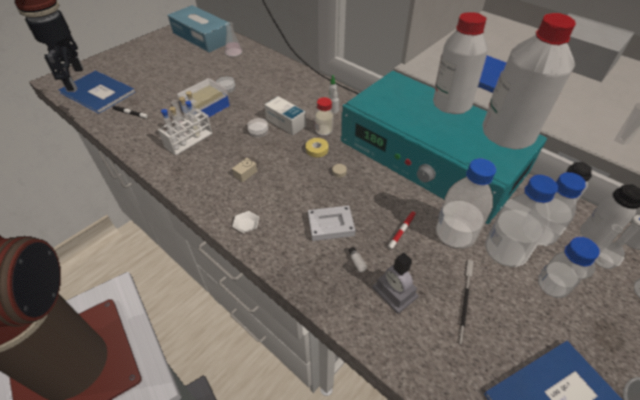

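View pics/top0.png

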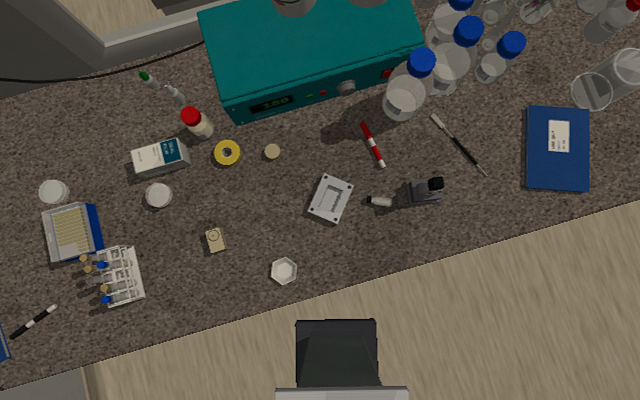

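View pics/wrist0.png

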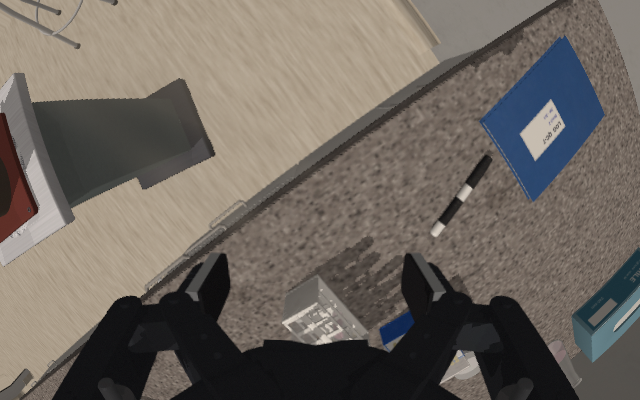

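```bash
cat > h.py <<'E'
import numpy as np, cv2
from scipy.spatial.transform import Rotation as Rot
def ray(K,T,u,v,fish=False):
    if not fish:
        d=np.array([(u-K[0,2])/K[0,0],(v-K[1,2])/K[1,1],1.])
    else:
        x=(u-K[0,2])/K[0,0]; y=(v-K[1,2])/K[1,1]; r=np.hypot(x,y)
        d=np.array([np.sin(r)*x/max(r,1e-9),np.sin(r)*y/max(r,1e-9),np.cos(r)])
    return T[:3,3],T[:3,:3]@d
def onplane(K,T,u,v,z,fish=False):
    o,d=ray(K,T,u,v,fish); return o+d*(z-o[2])/d[2]
def proj(K,T,P,fish=False):
    c=T[:3,:3].T@(np.asarray(P,float)-T[:3,3])
    if not fish: return K[0,0]*c[0]/c[2]+K[0,2],K[1,1]*c[1]/c[2]+K[1,2]
    r=np.hypot(c[0],c[1]); th=np.arctan2(r,c[2]); return K[0,0]*th*c[0]/r+K[0,2],K[1,1]*th*c[1]/r+K[1,2]
def ori(psi): return [0,np.pi/2,psi]
def load(n):
    z=np.load(n+".npz"); return z["p"],z["d"],z["K"],z["T"]
def snap(n,name):
    from plant import get_calibration,get_image
    c=get_calibration(n); p,d=get_image(n)
    cv2.imwrite(f"pics/{name}.png",p[:,:,::-1]); np.savez(f"{name}.npz",p=p,d=d,K=c["intrinsics"],T=c["world_from_camera"])
    return p,d,c["intrinsics"],c["world_from_camera"]
E
python3 - <<'E'
from h import *
p,d,K,T=load("top0")
for n,u,v,z in [("spec",215,240,.032),("holder",330,199,.024),("handle",436,184,.136),("standc",424,193,.04),("vial",380,201,.01),("tape",227,153,.02),("puck",272,152,.016),("dish",284,271,.01)]:
    pt=onplane(K,T,u,v,z); o,r=ray(K,T,u,v); print(n,pt.round(3),"depth z",(o+r*d[v,u])[2].round(3))
a=p[170:260,190:460][:,:,::-1]
cv2.imwrite("pics/top_crop.png",cv2.resize(a,None,fx=2.9,fy=2.9,interpolation=cv2.INTER_CUBIC))
E
```

```text
spec [0.513 0.295 0.032] depth z 0.031
holder [0.607 0.013 0.024] depth z 0.008
handle [ 0.617 -0.215  0.136] depth z 0.136
standc [ 0.612 -0.213  0.04 ] depth z 0.072
vial [ 0.6   -0.111  0.01 ] depth z 0.023
tape [0.732 0.27  0.02 ] depth z -0.0
puck [0.732 0.156 0.016] depth z 0.015
dish [0.434 0.13  0.01 ] depth z 0.002
```

View pics/top_crop.png

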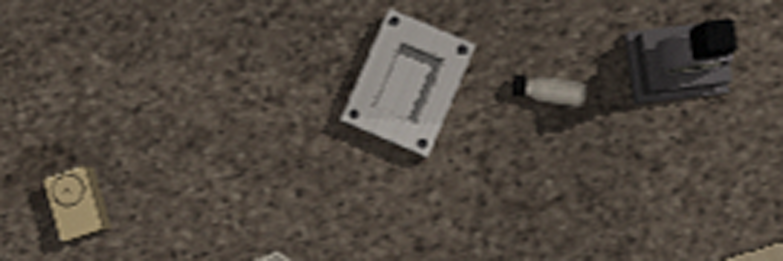

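```bash
python3 - <<'E'
from h import *
from plant import *
p,d,K,T=load("wrist0")
print("tcp px",proj(K,T,observe()["eef_pos"],True))
p,d,K,T=load("top0")
# specimen orientation rough: top mask
hsv=cv2.cvtColor(p,cv2.COLOR_RGB2HSV)
# ring at crop(68,188), far end bottom (80,235)
f=lambda x,y:onplane(K,T,190+x/2.9,170+y/2.9,.032)
A=f(68,189);B=f(73,204);print(A,B,np.degrees(np.arctan2(*(A-B)[1::-1])))
# camera relative to tcp at present
psi=np.radians(5)
for P in ([0.46,0.29,0.25],):
    print(inverse_kinematics(P,ori(psi)))
    movep(P,ori(psi))
snap("wrist","w1"); print(observe()["time_s"],observe()["eef_pos"],observe()["q"])
E
```

```text
tcp px (np.float64(315.7651805751919), np.float64(257.405199213226))
[0.52509088 0.2984349  0.032     ] [0.51246071 0.29410776 0.032     ] 18.911663178146124
[ 4.17446885e-01  1.37441054e-02  1.71662365e+00 -4.44089210e-16
  1.41122490e+00 -1.24061590e+00]
1.5917 [0.45957189 0.2908198  0.24992323] [ 4.18959609e-01  1.40475691e-02  1.71646115e+00  3.30683457e-04
  1.41121760e+00 -1.23997952e+00]
```

View pics/w1.png

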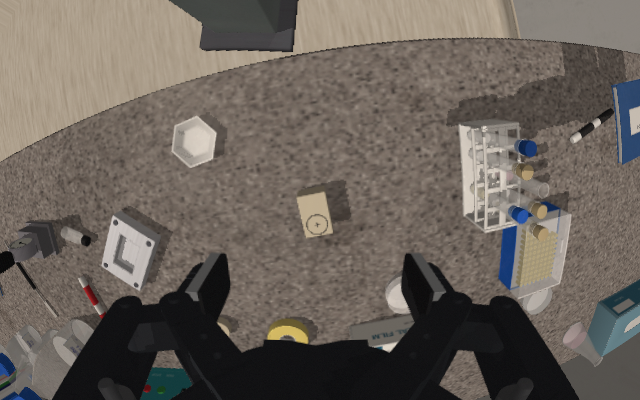

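```bash
python3 - <<'E'
from h import *
p,d,K,T=load("w1")
hsv=cv2.cvtColor(p,cv2.COLOR_RGB2HSV)
print(hsv[200,310],hsv[230,322],hsv[160,300],p[200,310])
a=p[175:250,280:350][:,:,::-1]
cv2.imwrite("pics/w1c.png",cv2.resize(a,None,fx=7,fy=7,interpolation=cv2.INTER_CUBIC))
E
```

```text
[ 19  61 191] [ 18  62 190] [ 13  45 107] [191 174 145]
```

View pics/w1c.png

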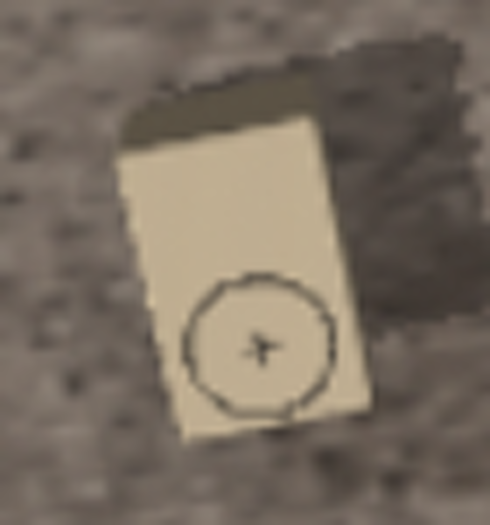

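```bash
cat >> h.py <<'E'
def facerect(p,K,T,box,z,fish=True,vmin=150,close=9,mask=None):
    """min-area rect (metric) of the bright region in box (u0,v0,u1,v1), cast to height z"""
    u0,v0,u1,v1=box
    if mask is None:
        mask=(cv2.cvtColor(p,cv2.COLOR_RGB2HSV)[:,:,2]>vmin).astype(np.uint8)
    m=np.zeros_like(mask); m[v0:v1,u0:u1]=mask[v0:v1,u0:u1]
    m=cv2.morphologyEx(m,cv2.MORPH_CLOSE,np.ones((close,close),np.uint8))
    cs=cv2.findContours(m,cv2.RETR_EXTERNAL,cv2.CHAIN_APPROX_NONE)[0]
    c=max(cs,key=cv2.contourArea)[:,0,:]
    P=np.array([onplane(K,T,u,v,z,fish)[:2] for u,v in c])
    r=cv2.minAreaRect((P*1000).astype(np.float32))
    return r,c,P
E
python3 - <<'E'
from h import *
p,d,K,T=load("w1")
r,c,P=facerect(p,K,T,(285,180,345,245),.032)
print(r)
box=cv2.boxPoints(r); print(box)
cr=onplane(K,T,280+262/7-.5+.5,175+348/7,.032,True)*1000; print("cross",cr)
print("corners px->", [ (onplane(K,T,280+x/7,175+y/7,.032,True)*1000).round(1)[:2] for x,y in [(118,155),(312,117),(372,407),(185,438)]])
o,q=ray(K,T,310,195,True); 
print("depth z",(o+q*d[195,310]/ (T[:3,2]@q))[2])
E
```

```text
((513.7749633789062, 294.0817565917969), (54.91783142089844, 35.19320297241211), 16.854087829589844)
[[482.39365 302.9612 ]
 [492.59738 269.2797 ]
 [545.15625 285.2023 ]
 [534.9525  318.88382]]
cross [526.0453971  298.86979403  32.        ]
corners px-> [array([492.5, 270.7]), array([482.8, 303.6]), array([535.7, 319.7]), array([544.8, 286.6])]
depth z 0.03329364704634091
```

```bash
python3 - <<'E'
from h import *
from plant import *
psi=np.radians(16.9)
movep([.5139,.2944,.10],ori(psi))
print(move_l([.5139,.2944,.012],feed=.1,max_force=8), observe()["eef_pos"])
gripper_to(0.0,40); s=observe(); print(s["opening"],s["ft_force"])
snap("wrist","w2")
move_l([.5139,.2944,.12],feed=.15)
s=observe(); print(s["opening"],s["time_s"],s["ft_force"])
snap("wrist","w3")
E
```

```text
False [0.51459944 0.29469249 0.01279135]
0.035055618208025045 [-0.35173585  0.95020192  2.62834465]
0.034895819901422175 4.7417 [-0.6918483  -0.16639632 -0.24771488]
```

```bash
python3 - <<'E'
import cv2,numpy as np
a=cv2.imread("pics/w2.png");b=cv2.imread("pics/w3.png")
f=lambda i:cv2.resize(i[180:340,220:420],None,fx=2,fy=2)
cv2.imwrite("pics/w23.png",np.hstack([f(a),f(b)]))
E
```

```text
(no output)
```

View pics/w23.png

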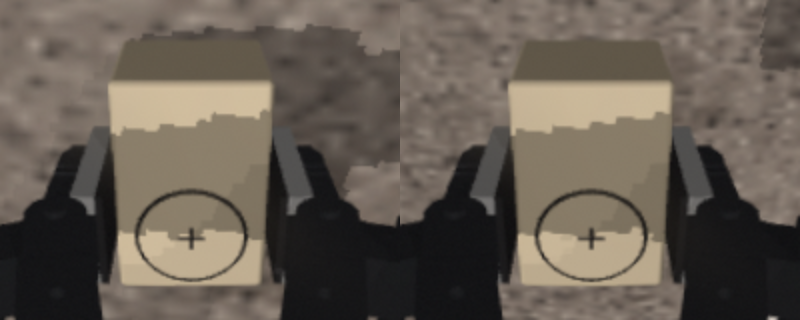

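```bash
python3 - <<'E'
from h import *
from plant import *
p,d,K,T=load("w3")
s=observe(); t=s["eef_pos"]; z=t[2]+.032-.0128
R=Rot.from_euler("xyz",s["tcp_rot"]).as_matrix(); print(R.round(3),t)
def tool(u,v): return (R.T@(onplane(K,T,u,v,z,True)-t)*1000).round(2)
for n,x,y in [("cross",191,238),("UL",108,82),("UR",271,82),("LR",261,285),("LL",121,284)]:
    print(n,tool(220+x/2,180+y/2))
# depth check
o,q=ray(K,T,315,240,True); print((o+q*d[240,315]/(T[:3,2]@q)),z)
# holder rough from w1, angle
p,d,K,T=load("w1")
r,c,P=facerect(p,K,T,(95,205,165,295),.024,vmin=130,close=15); print(r); print(cv2.boxPoints(r))
E
```

```text
[[-0.003 -0.291  0.957]
 [-0.001  0.957  0.291]
 [-1.    -0.    -0.003]] [0.5128053  0.29397661 0.11836849]
cross [-19.24  -0.39  13.14]
UL [-19.12 -18.3  -27.11]
UR [-19.13  16.77 -27.14]
LR [-19.28  17.41  28.3 ]
LL [-19.27 -18.11  28.  ]
[0.49504227 0.28790893 0.13877133] 0.13756848571475075
((617.9612426757812, 14.544029235839844), (127.93054962158203, 143.29286193847656), 88.8702392578125)
[[545.06757  -47.996178]
 [688.3326   -50.82145 ]
 [690.8549    77.084236]
 [547.5899    79.90951 ]]
```

```bash
python3 - <<'E'
from h import *
p,d,K,T=load("top0")
C=np.array([onplane(K,T,190+x/2.9,170+y/2.9,.024)[:2] for x,y in [(391,8),(476,45),(428,157),(341,120)]])*1000
print(C.round(1),C.mean(0))
for i in range(4):
    e=C[(i+1)%4]-C[i]; print(np.hypot(*e),np.degrees(np.arctan2(e[1],e[0])))
E
```

```text
[[672.7  23.8]
 [638.5 -47.5]
 [544.3  -3.8]
 [577.6  68.7]] [608.25481286  10.31483368]
79.15800862943699 -115.63800148788471
103.8407146874866 155.08599083585815
79.8086473254003 65.32585776942129
105.17709536516088 -25.271511939017728
```

```bash
python3 - <<'E'
from h import *
from plant import *
psi=np.radians(-25)
c=np.array([.608,.010]); zt=np.array([np.cos(psi),np.sin(psi)])
P=c+.085*zt
movep([*P,.16],ori(psi))
hold(.2)
p,d,K,T=snap("wrist","w4"); s=observe(); print(s["time_s"],s["eef_pos"],s["q"])
print(proj(K,T,[.608,.01,.024],True))
E
```

```text
6.4083 [ 0.68490902 -0.02459799  0.16002182] [-1.50880914e-01  4.14899225e-01  1.42058291e+00  9.16110341e-05
  1.30613436e+00 -1.28723633e+00]
(np.float64(314.25201574006), np.float64(97.99950803291925))
```

View pics/w4.png

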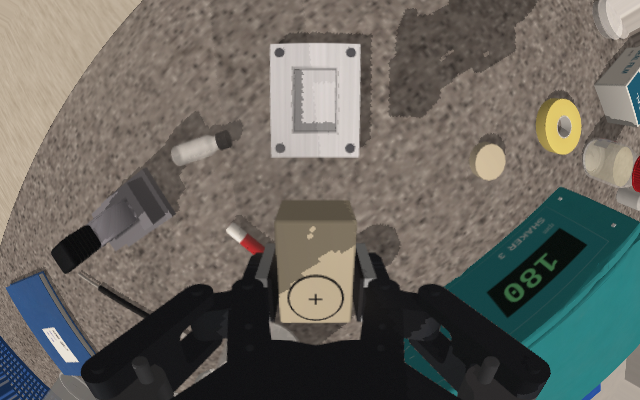

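```bash
python3 - <<'E'
from h import *
p,d,K,T=load("w4")
g=cv2.cvtColor(p,cv2.COLOR_RGB2HSV); print(g[50,300],g[140,350],g[100,250],g[50,262])
m=((g[:,:,2]>125)&(g[:,:,1]<30)).astype(np.uint8)
r,c,P=facerect(p,K,T,(262,36,370,162),.024,mask=m,close=11)
print(r)
a=p[30:170,250:380][:,:,::-1].copy()
a=cv2.resize(a,None,fx=4,fy=4,interpolation=cv2.INTER_CUBIC)
cv2.polylines(a,[((c-[250,30])*4+2).astype(np.int32)],True,(0,0,255),1)
cv2.imwrite("pics/w4c.png",a)
E
```

```text
[  6  13 203] [ 14  13 211] [13 42 98] [ 12  42 122]
((609.1932983398438, 9.694633483886719), (81.15001678466797, 104.482421875), 65.18559265136719)
```

View pics/w4c.png

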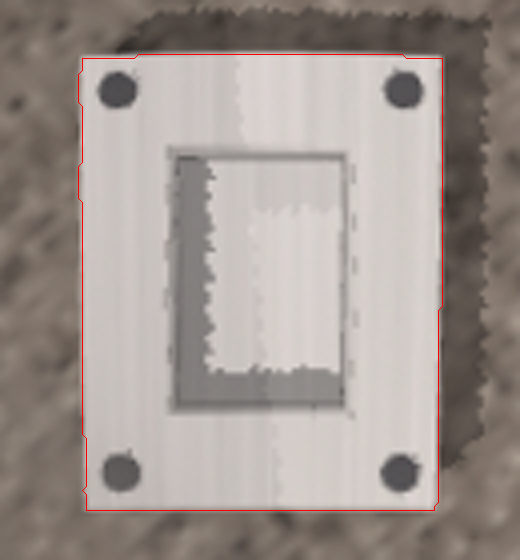

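```bash
python3 - <<'E'
from h import *
p,d,K,T=load("w4")
C=np.array([onplane(K,T,250+(x)/4-.375,30+(y)/4-.375,.0255,True)[:2] for x,y in [(118,90),(404,90),(400,473),(122,473)]])*1000
print(C,C.mean(0))
for i in range(4):
    e=C[(i+1)%4]-C[i]; print(np.hypot(*e),np.degrees(np.arctan2(e[1],e[0])))
t=np.array([ 0.68490902,-0.02459799,0.16002182]); psi=np.radians(-25)
zt=np.array([np.cos(psi),np.sin(psi)]); yt=np.array([-zt[1],zt[0]])
for u,v in [(315.5,299)]:
    P=onplane(K,T,u,v,.160+.0192,True); e=(P-t)[:2]*1000; print("cross y,z tool",e@yt,e@zt)
e=C.mean(0)/1000-t[:2]; print("holder y,z",e@yt*1000,e@zt*1000)
E
```

```text
[[ 5.56717919e+02 -3.37477528e-01]
 [ 5.83149835e+02  5.67537347e+01]
 [ 6.61938327e+02  2.01653727e+01]
 [ 6.35638057e+02 -3.66963534e+01]] [609.3610346   9.9713191]
62.913056702913586 65.15695018864254
86.86964133105786 -24.909549275830397
62.64950187821414 -114.82197033127028
86.89278435669966 155.26425534921248
cross y,z tool 0.21766914308277008 12.727613808138937
holder y,z -0.5975242356787914 -83.07934878222022
```

```bash
python3 - <<'E'
from h import *
from plant import *
psi=np.radians(-24.85)
zt=np.array([np.cos(psi),np.sin(psi)])
P=np.array([.6093,.00985])-.0007*zt
movep([*P,.09],ori(psi))
move_l([*P,.044],feed=.08)
hold(.3)
p,d,K,T=snap("wrist","w5"); s=observe(); print(P,s["time_s"],s["eef_pos"],s["ft_force"])
a=p[130:330,190:440][:,:,::-1]
cv2.imwrite("pics/w5c.png",cv2.resize(a,None,fx=3,fy=3,interpolation=cv2.INTER_CUBIC))
E
```

```text
[0.60866481 0.01014417] 8.0 [0.60897785 0.01012093 0.04448785] [-0.52087101  0.02101734 -1.24657762]
```

View pics/w5c.png

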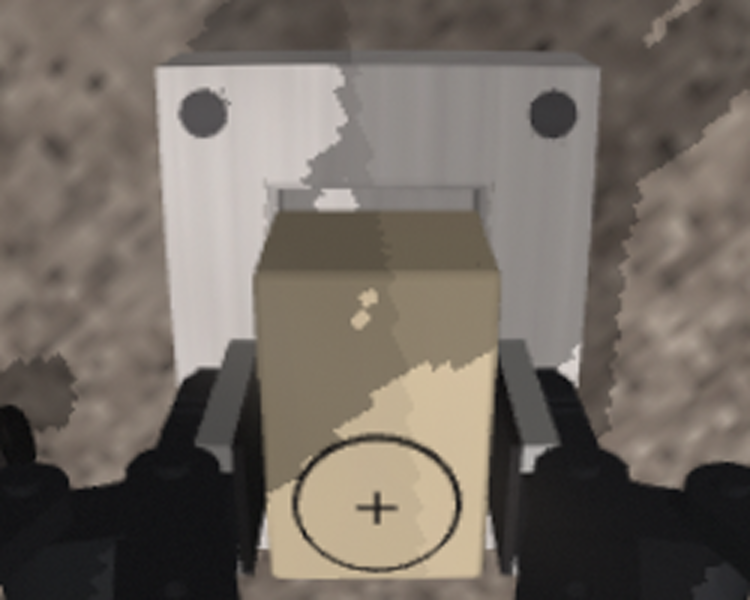

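```bash
python3 - <<'E'
from h import *
p,d,K,T=load("w5")
psi=np.radians(-24.85); zt=np.array([np.cos(psi),np.sin(psi)]); yt=np.array([-zt[1],zt[0]])
t=np.array([0.60897785,0.01012093])
f=lambda x,y,z:(lambda e:(round(e@yt*1000,2),round(e@zt*1000,2)))(onplane(K,T,190+x/3-.33,130+y/3-.33,z,True)[:2]-t)
bz=.0445-.0128
print("block bottom back L,R",f(259,270,bz+.032),f(498,270,bz+.032),"bot",f(279,210,bz),f(478,210,bz))
print("cross",f(376,508,bz+.032),"front",f(272,578,bz+.032),f(480,578,bz+.032))
print("pocket lip",f(267,185,.024),f(488,185,.024),"inner",f(280,189,.023),f(474,189,.023))
print("screws",f(203,113,.0255),f(553,113,.0255), "holder edge",f(157,66,.024),f(600,66,.024))
E
```

```text
block bottom back L,R (np.float64(-16.94), np.float64(-27.72)) (np.float64(17.18), np.float64(-27.75)) bot (np.float64(-17.3), np.float64(-27.02)) (np.float64(17.65), np.float64(-27.06))
cross (np.float64(-0.21), np.float64(13.1)) front (np.float64(-17.76), np.float64(28.19)) (np.float64(17.36), np.float64(28.14))
pocket lip (np.float64(-20.22), np.float64(-29.48)) (np.float64(20.23), np.float64(-29.53)) inner (np.float64(-17.95), np.float64(-28.44)) (np.float64(17.78), np.float64(-28.48))
screws (np.float64(-31.25), np.float64(-43.28)) (np.float64(31.41), np.float64(-43.36)) holder edge (np.float64(-39.71), np.float64(-51.76)) (np.float64(40.04), np.float64(-51.87))
```

```bash
python3 - <<'E'
from h import *
from plant import *
psi=np.radians(-24.85)
zt=np.array([np.cos(psi),np.sin(psi)])
P=np.array([.60866,.01014])-.0003*zt
r=move_l([*P,.0235],feed=.03,max_force=10)
s=observe(); print(r,s["time_s"],s["eef_pos"],s["ft_force"],s["torque"])
hold(.3); s=observe(); print(s["eef_pos"],s["ft_force"])
snap("wrist","w6")
E
```

```text
False 8.8333 [0.60848814 0.01010988 0.02357477] [ 0.33902303 -1.36381608  2.56820673] [-0.19944379  0.02056435 -0.0141592 ]
[0.60846113 0.01015617 0.02355947] [ 0.14353733 -0.83603299  1.49999349]
```

View pics/w6.png

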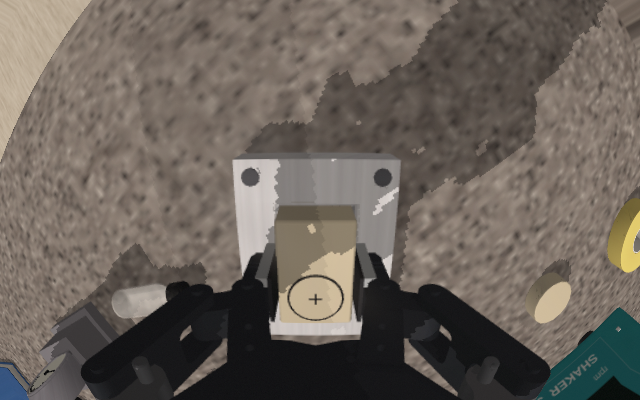

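```bash
python3 - <<'E'
from h import *
from plant import *
s=observe(); t=s["eef_pos"]
r=move_l([.60838,.01027,.020],feed=.01,max_force=10)
s=observe(); print(r,s["eef_pos"],s["ft_force"])
gripper_to(.05); hold(.2)
s=observe(); print(s["eef_pos"],s["ft_force"],s["opening"])
z=s["eef_pos"]; move_l([.60838,.01027,.13],feed=.2)
gripper_to(.085)
psi=np.radians(-24.85); zt=np.array([np.cos(psi),np.sin(psi)])
P=np.array([.6083,.0103])+.07*zt
movep([*P,.18],ori(psi)); hold(.2)
p,d,K,T=snap("wrist","w7"); s=observe(); print(s["time_s"],s["eef_pos"])
E
```

```text
True [0.60847871 0.01013905 0.02356575] [-1.17637227 -0.02989761  3.87429639]
[0.60798341 0.0098796  0.02294771] [ 0.55599628 -0.34070871  0.15615557] 0.04986116723012299
11.7 [ 0.67045294 -0.01846241  0.17857377]
```

View pics/w7.png

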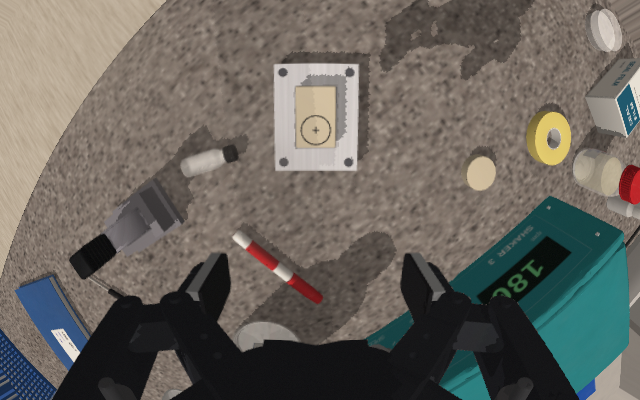

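```bash
python3 - <<'E'
from h import *
p,d,K,T=load("w7")
def dz(u,v):
    o,q=ray(K,T,u,v,True); return (o+q*d[v,u]/(T[:3,2]@q))
for u,v in [(305,95),(325,95),(305,145),(328,143),(316,118)]: print("block",dz(u,v).round(4))
for u,v in [(285,120),(350,120),(316,160),(316,77)]: print("holder",dz(u,v).round(4))
a=p[55:180,260:370][:,:,::-1]
cv2.imwrite("pics/w7c.png",cv2.resize(a,None,fx=5,fy=5,interpolation=cv2.INTER_CUBIC))
a=p[150:300,40:230][:,:,::-1]
cv2.imwrite("pics/w7g.png",cv2.resize(a,None,fx=4,fy=4,interpolation=cv2.INTER_CUBIC))
for u,v in [(83,262),(78,262),(92,262),(96,248)]: print("handle",dz(u,v).round(4))
E
```

```text
block [0.5872 0.0096 0.0434]
block [0.5946 0.0256 0.0434]
block [ 0.628  -0.0095  0.0429]
block [0.6349 0.0101 0.0441]
block [0.61   0.0097 0.0434]
holder [ 0.5996 -0.018   0.0239]
holder [0.6254 0.0382 0.0248]
holder [ 0.6473 -0.0074  0.0251]
holder [0.5747 0.026  0.025 ]
handle [ 0.6205 -0.2139  0.1366]
handle [ 0.6183 -0.2204  0.1365]
handle [ 0.6249 -0.2087  0.1315]
handle [ 0.6173 -0.2099  0.1169]
```

View pics/w7c.png

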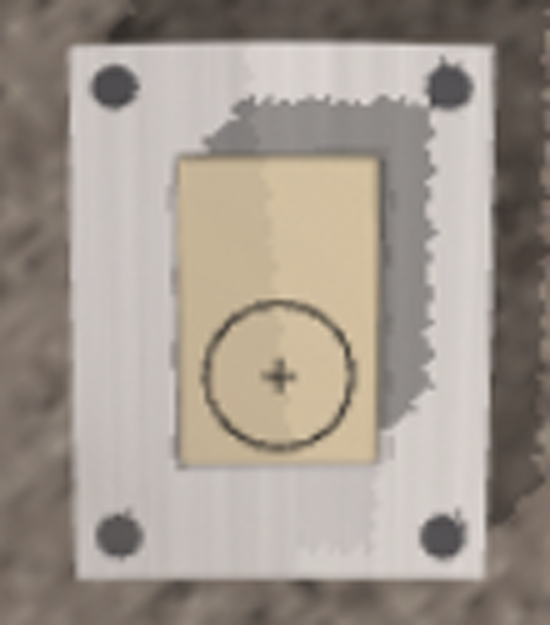

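View pics/w7g.png

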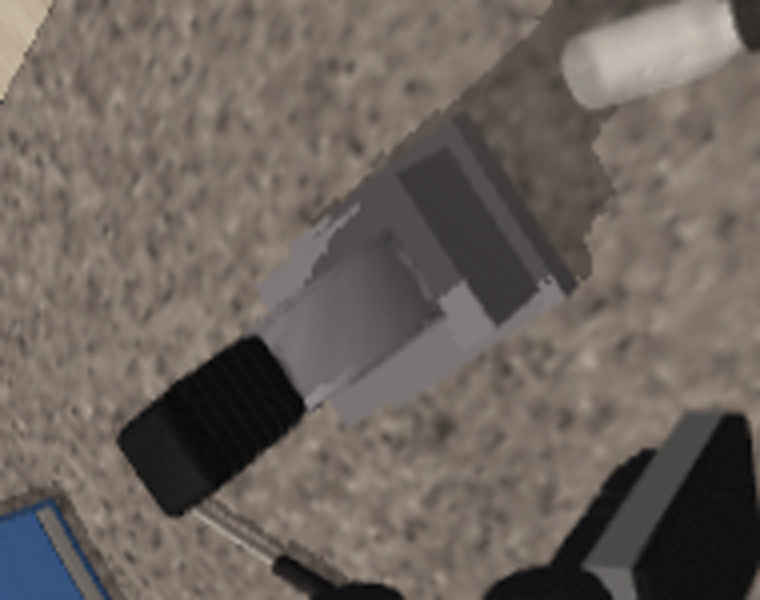

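```bash
python3 - <<'E'
from h import *
from plant import *
p,d,K,T=load("w7")
print("spot",onplane(K,T,260+279/5-.4,55+376/5-.4,.043,True))
C=[onplane(K,T,260+x/5-.4,55+y/5-.4,.0255,True)[:2] for x,y in [(115,87),(449,87),(443,536),(120,536)]]
print("holder",np.mean(C,0))
B=[onplane(K,T,260+x/5-.4,55+y/5-.4,.043,True)[:2]*1000 for x,y in [(178,156),(380,156),(378,464),(179,464)]]
print("block",np.mean(B,0),B)
movep([.66,-.214,.22],ori(0)); hold(.2)
p,d,K,T=snap("wrist","w8"); s=observe(); print(s["time_s"],s["eef_pos"])
E
```

```text
spot [0.61945037 0.00478895 0.043     ]
holder [0.60929873 0.0100371 ]
block [608.59186709   9.74696361] [array([575.8778711 ,   5.26058985]), array([590.80598174,  37.62486176]), array([641.35783844,  14.35229334]), array([626.32577709, -18.24989052])]
12.7667 [ 0.66019498 -0.21223343  0.2195724 ]
```

View pics/w8.png

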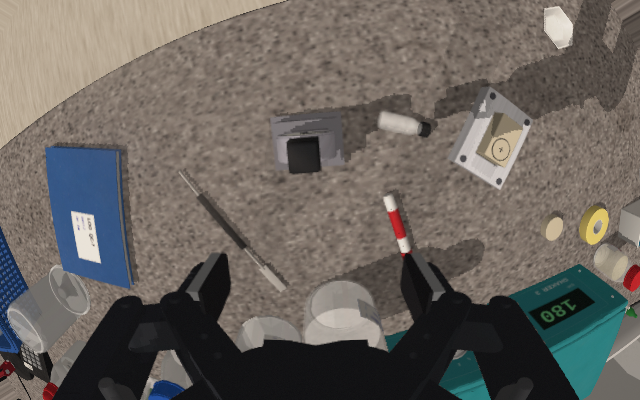

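```bash
python3 - <<'E'
from h import *
p,d,K,T=load("w8")
a=p[95:190,260:360][:,:,::-1]
a=cv2.convertScaleAbs(a,alpha=2)
cv2.imwrite("pics/w8c.png",cv2.resize(a,None,fx=6,fy=6,interpolation=cv2.INTER_CUBIC))
E
```

```text
(no output)
```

View pics/w8c.png

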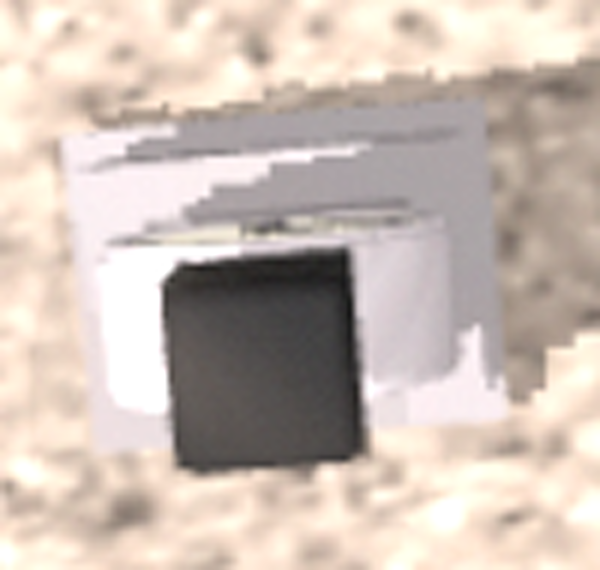

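```bash
python3 - <<'E'
from h import *
p,d,K,T=load("w8")
def f(pts,z):
    C=np.array([onplane(K,T,260+x/6-.42,95+y/6-.42,z,True)[:2] for x,y in pts])*1000
    print(C.round(1).tolist(),C.mean(0).round(1),[ (np.hypot(*(C[(i+1)%4]-C[i])).round(1), np.degrees(np.arctan2(*(C[(i+1)%4]-C[i])[::-1])).round(1)) for i in range(4)])
f([(62,135),(485,100),(508,415),(95,450)],.010)
f([(166,288),(353,275),(366,455),(180,469)],.136)
o,q=ray(K,T,304,160,True); print(o+q*d[160,304]/(T[:3,2]@q))
E
```

```text
[[594.2, -263.8], [587.8, -184.2], [648.2, -178.8], [655.3, -258.7]] [ 621.4 -221.4] [(np.float64(79.8), np.float64(94.6)), (np.float64(60.7), np.float64(5.1)), (np.float64(80.1), np.float64(-85.0)), (np.float64(61.3), np.float64(-175.2))]
[[610.4, -233.0], [608.8, -210.2], [631.3, -208.5], [633.1, -231.6]] [ 620.9 -220.8] [(np.float64(22.9), np.float64(93.9)), (np.float64(22.5), np.float64(4.4)), (np.float64(23.2), np.float64(-85.6)), (np.float64(22.7), np.float64(-176.5))]
[ 0.62349115 -0.22080264  0.13556638]
```

```bash
python3 - <<'E'
from h import *
from plant import *
psi=np.radians(4.8); P=[.6210,-.2210]
movep([*P,.19],ori(psi))
r=move_l([*P,.098],feed=.08,max_force=8); hold(.2); s=observe(); print(r,s["eef_pos"],s["ft_force"])
gripper_to(0.0,80); hold(.2); s=observe(); print(s["opening"],s["ft_force"],s["time_s"],s["eef_pos"])
move_l([*P,.175],feed=.08); hold(.3)
s=observe(); print(s["opening"],s["ft_force"],s["torque"],s["time_s"],s["eef_pos"])
snap("wrist","w9");snap("scene","s9")
p,d,K,T=load("s9")
u,v=map(int,proj(K,T,[.621,-.221,.12])); print(u,v)
a=p[v-60:v+60,u-60:u+60][:,:,::-1]
b=load("w9")[0][:,:,::-1]
cv2.imwrite("pics/s9c.png",np.hstack([cv2.resize(a,(400,400),interpolation=cv2.INTER_CUBIC),cv2.resize(b[100:340,200:440],(400,400))]))
E
```

```text
False [ 0.62130851 -0.22114947  0.09860017] [-0.08431872  0.37707728  0.56849451]
0.02309878631196313 [-0.01689488  0.24300518  1.66613312] 15.3667 [ 0.62111607 -0.22107143  0.09813835]
0.023305086101539342 [-0.01809439 -0.25933136 -1.32899003] [-0.04733952  0.03049272  0.01772918] 16.7833 [ 0.62081468 -0.22092127  0.17453804]
402 262
```

View pics/s9c.png

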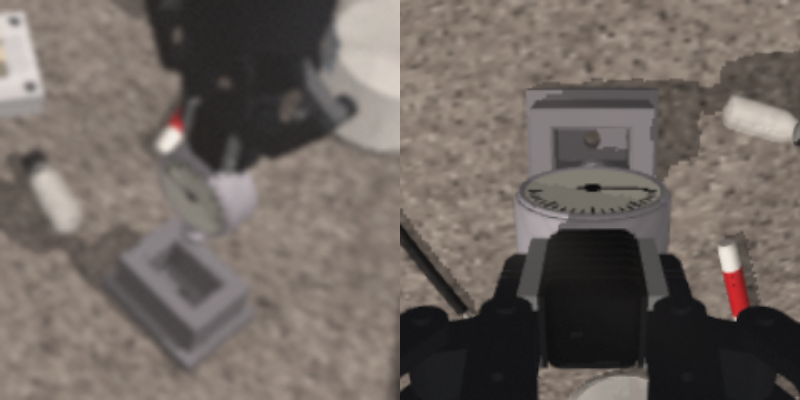

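```bash
python3 - <<'E'
from h import *
p,d,K,T=load("w9")
a=cv2.convertScaleAbs(p[200:340,250:390][:,:,::-1],alpha=3)
psi=np.radians(4.8);zt=np.array([np.cos(psi),np.sin(psi),0]);yt=np.array([-zt[1],zt[0],0])
t=np.array([.62081,-.22092,.17454]); 
b=cv2.resize(a,None,fx=4,fy=4,interpolation=cv2.INTER_CUBIC)
for i,j in [(-1,-1),(1,-1),(1,1),(-1,1)]:
    q=t+[0,0,-.088+.126]+i*.012*zt+j*.012*yt
    u,v=proj(K,T,q,True); cv2.circle(b,(int((u-250)*4+2),int((v-200)*4+2)),3,(0,0,255),-1)
cv2.imwrite("pics/w9c.png",b)
u,v=proj(K,T,t+[0,0,-.088],True); print(u,v)
E
```

```text
315.76615430157847 205.58883710878482
```

View pics/w9c.png

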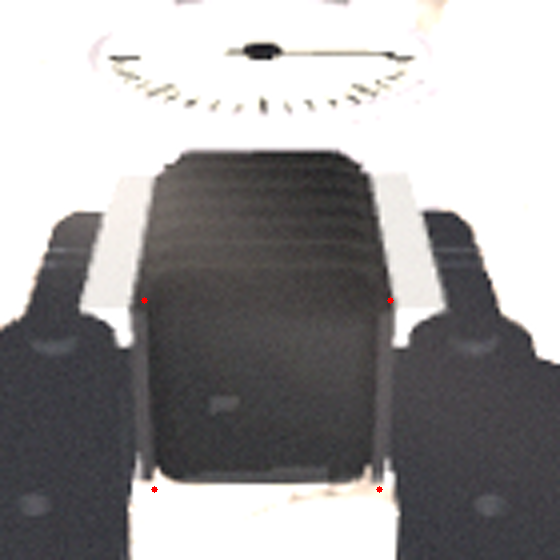

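```bash
python3 - <<'E'
from h import *
p,d,K,T=load("w9")
a=cv2.convertScaleAbs(p[170:310,250:390][:,:,::-1],alpha=1.3)
psi=np.radians(4.8);zt=np.array([np.cos(psi),np.sin(psi),0]);yt=np.array([-zt[1],zt[0],0])
t=np.array([.62081,-.22092,.17454-.088]); 
b=cv2.resize(a,None,fx=4,fy=4,interpolation=cv2.INTER_CUBIC)
for off,col in [(0,(0,0,255)),(-.0015,(0,255,0))]:
  for k in np.arange(0,2*np.pi,.2):
    for x in (-.012,.012):
      q=t+(x+off)*zt+.029*np.cos(k)*yt+[0,0,.052+.029*np.sin(k)]
      u,v=proj(K,T,q,True); cv2.circle(b,(int((u-250)*4+2),int((v-170)*4+2)),2,col,-1)
cv2.imwrite("pics/w9d.png",b)
E
```

```text
(no output)
```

View pics/w9d.png

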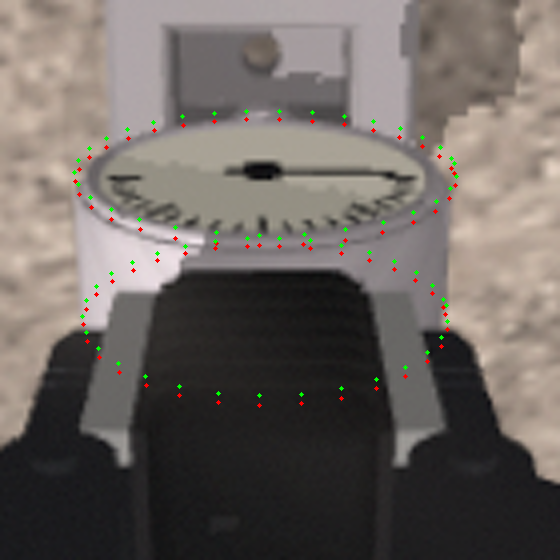

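```bash
python3 - <<'E'
from h import *
from plant import *
psi=np.radians(4.8); P=[.6197,.0047]
movep([*P,.19],ori(psi))
move_l([*P,.143],feed=.06); hold(.4)
s=observe(); print(s["opening"],s["ft_force"],s["torque"],s["time_s"],s["eef_pos"])
print(Rot.from_euler("xyz",s["tcp_rot"]).as_matrix().round(4))
snap("wrist","w10");snap("scene","s10");snap("top","t10")
p,d,K,T=load("s10")
u,v=map(int,proj(K,T,[.6195,.0047,.06])); print(u,v)
a=p[v-40:v+40,u-40:u+40][:,:,::-1]
b=load("w10")[0][:,:,::-1]
cv2.imwrite("pics/s10c.png",np.hstack([cv2.resize(a,(400,400),interpolation=cv2.INTER_CUBIC),cv2.resize(b[100:340,200:440],(400,400))]))
E
```

```text
0.022970651475641406 [-0.04559642 -0.25155763 -3.3770804 ] [ 0.016095    0.01828977 -0.01845794] 19.1167 [0.61981859 0.00469207 0.14323033]
[[ 4.000e-04 -8.370e-02  9.965e-01]
 [-1.000e-04  9.965e-01  8.370e-02]
 [-1.000e+00 -1.000e-04  4.000e-04]]
335 210
```

View pics/s10c.png

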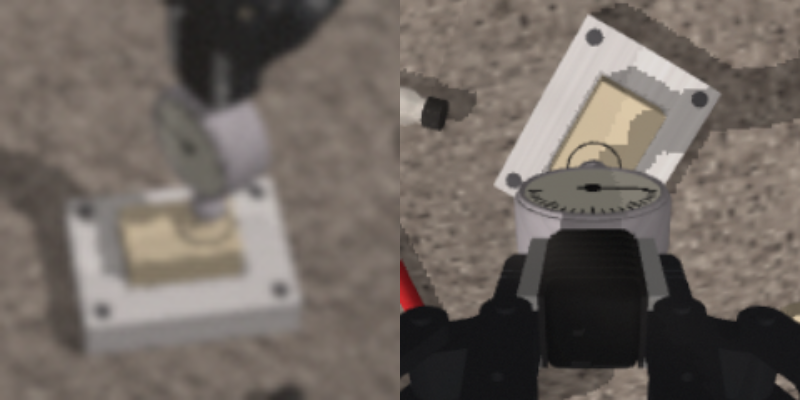

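```bash
python3 - <<'E'
from h import *
from plant import *
P=[.6197,.0047]
move_l([*P,.1347],feed=.03,max_force=6); hold(.3)
s=observe(); print(s["ft_force"],s["torque"],s["time_s"],s["eef_pos"])
p,d,K,T=snap("scene","s11");snap("wrist","w11")
print(proj(K,T,[.6195,.0047,.043]),proj(K,T,[.6195,.0047,.0467]))
a=p[185:235,305:365][:,:,::-1]
cv2.imwrite("pics/s11c.png",cv2.resize(a,None,fx=12,fy=12,interpolation=cv2.INTER_CUBIC))
E
```

```text
[ 0.09583884 -0.47333485 -2.27226714] [-0.00183847  0.03967794 -0.02184574] 19.9917 [0.61975067 0.00470278 0.13480895]
(np.float64(335.692044294689), np.float64(214.96373339158308)) (np.float64(335.7292550160649), np.float64(213.98625708836187))
```

View pics/s11c.png

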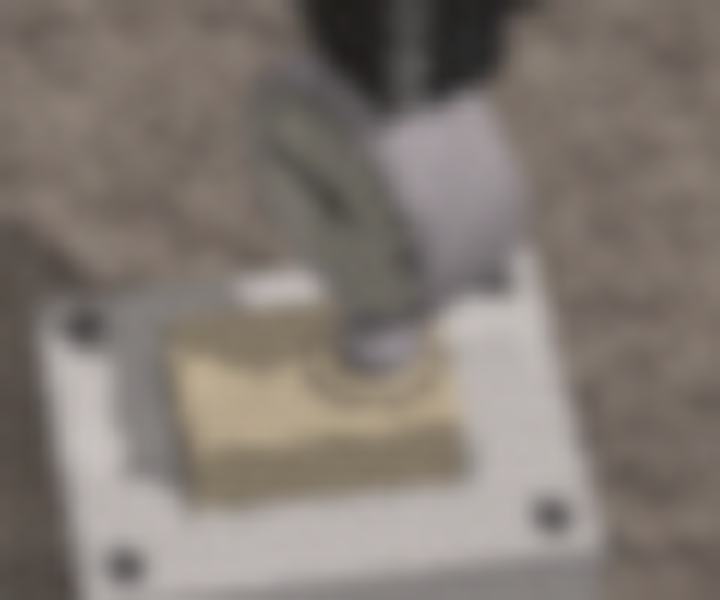

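```bash
python3 - <<'E'
from h import *
for n,t in [("w9",[.62081,-.22092,.17454]),("w10",[.61982,.00469,.14323]),("w11",[.61975,.00470,.13481])]:
    p,d,K,T=load(n); t=np.array(t)
    psi=np.radians(4.8);R=np.array([[np.cos(psi),-np.sin(psi),0],[np.sin(psi),np.cos(psi),0],[0,0,1]])
    pts=[]
    for v in range(274,319):
        for u in range(292,340):
            if d[v,u]<=0: continue
            o,q=ray(K,T,u,v,True); pts.append(R.T@(o+q*d[v,u]/(T[:3,2]@q)-t))
    pts=np.array(pts)*1000
    s=pts[(abs(pts[:,0])<9)&(abs(pts[:,1])<9)]
    A=np.c_[s[:,:2],np.ones(len(s))]; 
    for _ in range(4):
        c=np.linalg.lstsq(A,s[:,2],rcond=None)[0]; r=s[:,2]-A@c; k=abs(r)<2*r.std()+.01; A,s=A[k],s[k]
    print(n,len(s),"slope deg",np.degrees(c[:2]),"h",c[2],"std",r.std())
    top=pts[abs(pts[:,2]-c[2])<1.5]; print(" top face x range",np.percentile(top[:,0],[1,99]),"y",np.percentile(top[:,1],[1,99]))
    # dial face: points
    f=[]
    for v in range(200,232):
        for u in range(285,345):
            o,q=ray(K,T,u,v,True); f.append(R.T@(o+q*d[v,u]/(T[:3,2]@q)-t))
    f=np.array(f)*1000; f=f[(abs(f[:,0]+12)<5)&(abs(f[:,1])<22)&(f[:,2]>-60)]
    B=np.c_[f[:,1:],np.ones(len(f))]
    for _ in range(4):
        c=np.linalg.lstsq(B,f[:,0],rcond=None)[0]; r=f[:,0]-B@c; k=abs(r)<2*r.std()+.01; B,f=B[k],f[k]
    print(" dial face x=",c.round(4),"tilt deg about y",np.degrees(c[1]),len(f),r.std(), f[:,2].min(),f[:,2].max())
E
```

```text
w9 1413 slope deg [ 0.0619818 -0.0543032] h 37.99355446839915 std 0.4242272072338004
 top face x range [-10.8999503   9.8681769] y [-9.91814452  9.24147183]
 dial face x= [-2.20000e-03 -4.00000e-04 -1.17648e+01] tilt deg about y -0.023136330469498194 1462 0.30588989497618924 -59.9827962502173 -7.515911231662758
w10 1416 slope deg [ 0.23864506 -0.12016194] h 38.001737648150545 std 0.4296872685243783
 top face x range [-11.19016537   9.56322813] y [-9.86645158  9.28293515]
 dial face x= [-4.00000e-03 -1.70000e-03 -1.18218e+01] tilt deg about y -0.09536921503042844 1468 0.31025548569259565 -59.94471200454135 -7.9438132950309654
w11 1415 slope deg [ 0.1915858  -0.24851544] h 37.97780677310099 std 0.42905386901839804
 top face x range [-11.11466974   9.69236001] y [-9.85861285  9.29548872]
 dial face x= [-2.10000e-03 -2.10000e-03 -1.18118e+01] tilt deg about y -0.11767381265379662 1486 0.3239324239305404 -59.9670186306234 -7.517187017418159
```

```bash
python3 - <<'E'
from h import *
p,d,K,T=load("w10")
a=p[140:215,270:360][:,:,::-1]
cv2.imwrite("pics/w10c.png",cv2.resize(a,None,fx=8,fy=8,interpolation=cv2.INTER_CUBIC))
E
```

```text
(no output)
```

View pics/w10c.png

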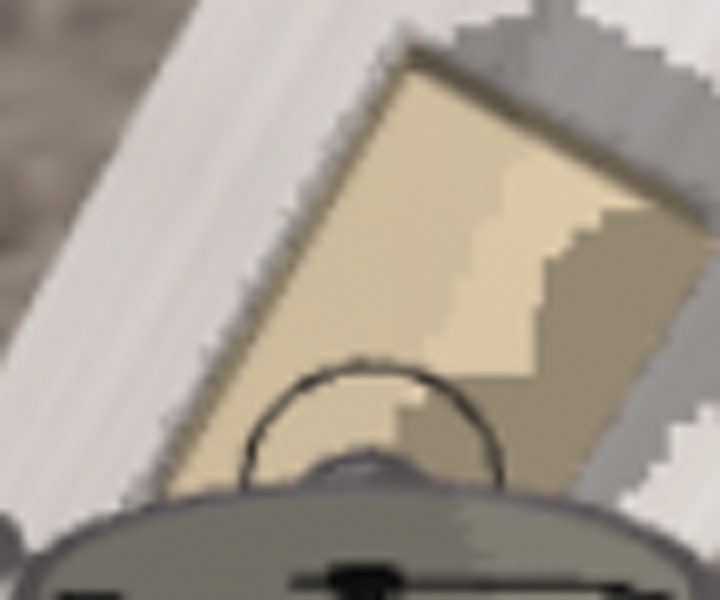

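```bash
python3 - <<'E'
from h import *
p,d,K,T=load("w10"); t=np.array([.61982,.00469,.14323])
psi=np.radians(4.8);R=np.array([[np.cos(psi),-np.sin(psi),0],[np.sin(psi),np.cos(psi),0],[0,0,1]])
f=lambda x,y,z:(R.T@(onplane(K,T,270+x/8-.44,140+y/8-.44,z,True)-t)*1000).round(2)
g=[(372,360),(310,380),(262,425),(243,470),(430,375),(480,420),(502,470)]
Q=np.array([f(x,y,.043)[:2] for x,y in g]); print(Q)
A=np.c_[2*Q,np.ones(7)]; s=np.linalg.lstsq(A,(Q**2).sum(1),rcond=None)[0]; print("ring centre rel tcp",s[:2],"r",np.sqrt(s[2]+s[0]**2+s[1]**2))
print("foot back edge for z",[f(370,450,.0552+h) for h in (0,.004,.006)])
E
```

```text
[[-13.89   0.21]
 [-11.8   -6.06]
 [ -7.07 -10.98]
 [ -2.29 -12.97]
 [-12.33   6.08]
 [ -7.62  11.21]
 [ -2.32  13.54]]
ring centre rel tcp [-0.32893428  0.31519493] r 13.295984311250418
foot back edge for z [array([ -7.93,  -0.  , -88.03]), array([-9.070e+00, -1.000e-02, -8.403e+01]), array([-9.650e+00, -2.000e-02, -8.203e+01])]
```

```bash
cat > press.py <<'E'
from h import *
from plant import *
def avg(n=8):
    L=[]
    for _ in range(n): hold(.03); L.append(observe()["ft_force"])
    return np.mean(L,0)
E
python3 - <<'E'
from press import *
P=[.6195,.0050]
move_l([*P,.1342],feed=.01); hold(.2); f0=avg(); print(f0,observe()["eef_pos"]); np.save("f0.npy",f0)
for z in [.1330,.1320,.1315,.1312,.1310,.1308,.1306,.1304]:
    r=move_l([*P,z],feed=.005,max_force=9); f=avg()-f0; s=observe()
    print(z,r,s["eef_pos"].round(5),f.round(2),s["torque"].round(3),s["opening"].round(5),round(s["time_s"],2))
    if f[2]>8.5: break
np.save("z.npy",z)
E
```

```text
[ 0.02243963  0.12252099 -2.64659507] [0.61951638 0.00501833 0.13420501]Traceback (most recent call last):
  File "<stdin>", line 6, in <module>
AttributeError: 'float' object has no attribute 'round'
```

```bash
python3 - <<'E'
from press import *
P=[.6195,.0050]; f0=np.load("f0.npy")
for z in [.1330,.1320,.1315,.1312,.1310,.1308,.1306,.1304]:
    r=move_l([*P,z],feed=.005,max_force=9); f=avg()-f0; s=observe()
    print(z,r,s["eef_pos"].round(5),f.round(2),s["torque"].round(3),round(s["time_s"],2))
    if f[2]>8.5: break
E
```

```text
0.133 False [0.61959 0.00499 0.13306] [ 0.02 -0.32  2.16] [ 0.002 -0.111  0.001] 21.98
0.132 False [0.61965 0.00499 0.13219] [-0.07 -0.1   4.37] [-0.029  0.046 -0.015] 22.6
0.1315 False [0.61961 0.00498 0.13162] [-0.05 -0.27  5.48] [0.001 0.008 0.055] 23.12
0.1312 False [0.61958 0.00499 0.13129] [-0.03 -0.12  6.1 ] [-0.042 -0.023 -0.014] 23.63
0.131 False [0.61962 0.00501 0.13115] [ 0.34 -0.13  7.17] [-0.011 -0.068  0.019] 24.15
0.1308 False [0.61963 0.00501 0.13113] [-0.3  -0.13  8.59] [-0.057  0.086  0.024] 24.67
```

```bash
python3 - <<'E'
from press import *
P=[.6195,.0050]; f0=np.load("f0.npy")
for z in [.1306,.1304]:
    r=move_l([*P,z],feed=.005); f=avg()-f0; s=observe()
    print(z,r,s["eef_pos"].round(5),f.round(2),s["torque"].round(3),round(s["time_s"],2))
    if f[2]>10.3: break
p,d,K,T=snap("scene","s12");w=snap("wrist","w12")[0]
a=p[185:235,305:365][:,:,::-1]
cv2.imwrite("pics/s12c.png",np.hstack([cv2.resize(a,(480,400),interpolation=cv2.INTER_CUBIC),cv2.resize(w[140:300,256:384][:,:,::-1],(320,400))]))
E
```

```text
0.1306 False [0.61969 0.005   0.13112] [-0.86 -0.18  9.2 ] [0.016 0.18  0.023] 25.18
0.1304 False [0.61974 0.005   0.13114] [-1.   -0.2  10.32] [ 0.027  0.278 -0.003] 25.7
```

View pics/s12c.png

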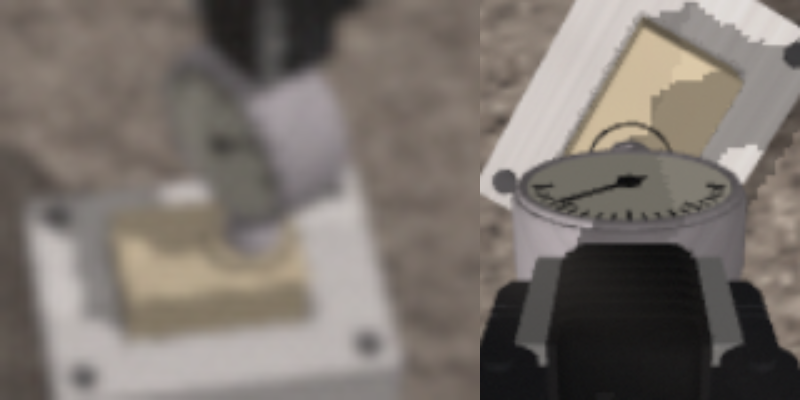

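```bash
python3 - <<'E'
from h import *
from plant import observe
s=observe(); R0=Rot.from_euler("xyz",s["tcp_rot"]).as_matrix(); print("tool tilt deg",np.degrees(R0[:2,0]))
p,d,K,T=load("w12"); t=s["eef_pos"]
psi=np.radians(4.8);R=np.array([[np.cos(psi),-np.sin(psi),0],[np.sin(psi),np.cos(psi),0],[0,0,1]])
def cl(us,vs): return np.array([R.T@((lambda o,q:o+q*d[v,u]/(T[:3,2]@q))(*ray(K,T,u,v,True))-t) for v in vs for u in us if d[v,u]>0])*1000
def fit(A,y):
    for _ in range(4):
        c=np.linalg.lstsq(A,y,rcond=None)[0]; r=y-A@c; k=abs(r)<2*r.std()+.01; A,y=A[k],y[k]
    return c
s=cl(range(292,340),range(274,319)); s=s[(abs(s[:,0])<9)&(abs(s[:,1])<9)]
c=fit(np.c_[s[:,:2],np.ones(len(s))],s[:,2]); print("top slope deg",np.degrees(c[:2]),"h",c[2])
f=cl(range(285,345),range(200,232)); f=f[(abs(f[:,0]+12)<5)&(abs(f[:,1])<22)&(f[:,2]>-60)]
c=fit(np.c_[f[:,1:],np.ones(len(f))],f[:,0]); print("dial tilt",np.degrees(c[:2]),c[2])
E
```

```text
tool tilt deg [ 0.03478372 -0.00441278]
top slope deg [ 0.06605754 -0.06603037] h 38.04857239676738
dial tilt [-0.11227628 -0.03074145] -11.819536240181172
```

```bash
python3 - <<'E'
from press import *
f0=np.load("f0.npy")
hold(.6); f=avg()-f0; s=observe(); print(f,s["eef_pos"],s["opening"],s["time_s"])
p=snap("top","t12")[0]; q=load("top0")[0]
for n,(u,v) in dict(puck=(272,152),tape=(227,153),vial=(380,201),dish=(284,271),marker=(373,145)).items():
    a,b=p[v-12:v+12,u-12:u+12].astype(int),q[v-12:v+12,u-12:u+12].astype(int); print(n,abs(a-b).mean().round(1))
if 8<f[2]<13: job_done(); print("done")
E
```

```text
[-0.7588098  -0.34932692 10.1883752 ] [0.61971217 0.004971   0.13110122] 0.02359342585582545 26.6667
puck 22.8
tape 25.3
vial 37.2
dish 107.7
marker 34.7
the job is handed in; nothing more can be done
done
```

View pics/t12.png

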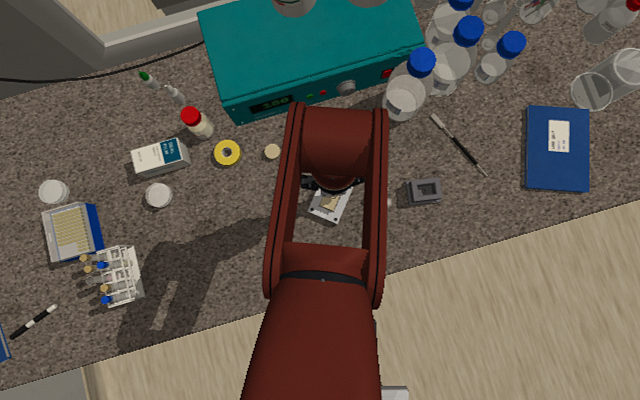

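The resin block is in the holder's pocket, ringed face up, and released. The arm is holding the gauge upright and pressed on the inked ring, and I handed the job in at 26.7 s of the 72 s limit.

- **Block:** its top measured about 43.4 mm above the worktop, against 43 mm expected when fully seated. The final push down met firm resistance at that height.
- **Gauge position:** with the gauge 12 mm above the block, the wrist camera put its axis within about 0.5 mm of the ring's centre. The foot has 3.5 mm to spare inside the ring. A coarse scene-camera estimate had suggested an offset of about 2 mm. The closer wrist-camera view and the depth readings did not bear that out, so I went with those.
- **Uprightness:** gauge tilt came out at about 0.1° from the depth readings.
- **Press:** steady at about 10.2 N. The foot stopped moving at about 43.1 mm while the force kept rising past 7 N, so it is flat on the block. The needle has turned. There is a small sideways force of about 0.8 N.
- **Other things on the bench:** I did not touch any of them. My picture-difference check did not work because the arm's shadow and body changed the picture. In the final top view the puck and tape are where they were, but the arm hides the dish, vial and marker. They had looked undisturbed in earlier pictures, the marker and vial more recently than the dish.

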